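# Dock the waste jar and latch its brace

### The job

Slide the steel waste jar along the bench, up the bevelled edge and onto the deck of the dock until it stands upright and fully home against the back stop; its lid is only resting on it, so keep the jar on the surface all the way, never lift or tip it, and leave the lid on. Then swing the steel brace with the orange knob round across the front of the jar until it clicks into its end detent. Leave the cups, the beaker and the amber bottle where they are.

Things in the scene. Friction and masses are not known exactly. Their poses are not given: they have to be found in the camera images.
- jar: Loose steel jar with a steel lid that only rests on it, roughly 0.2 to 0.35 kg. Round body 64 mm in diameter and 70 mm high; the lid is 67 mm in diameter and its knob tops out at 95 mm. Origin: centre of the underside; z is up.
- jar_lid (a joint): Lift of the jar's lid above its seat, m; 0 = on, 0.08 = lifted off.
- dock: Fixed dock: low grey deck, 5 mm high, open at the front. Origin on the bench (z = 0) where the jar's axis stands when home; x points into the dock, y left seen going in, z up. Deck from x = -42 to 45 mm. Aluminium back stop: face at x = 32 mm, 47 mm high. Side rails from x = -28 to 34 mm, 20 mm high, inner faces at y = -39 and 39 mm.
- dock_entry (a point): Point on the bench in front of the dock, on its centre line (dock x = -125 mm, y = 0). From here the way in leads along the dock's x over the aluminium bevel, 90 mm wide, which rises from the bench at dock x = -78 mm to the deck, 5 mm high, at x = -42 mm.
- brace (a joint): Angle of the brace about its vertical hinge, rad; starts swung out of the way at 0.2 to 0.55, grows as it swings toward the dock's front (anticlockwise from above). At the end, 2.27, it lies across the front along the dock's -y. A sprung ball resists from about 1.6 rad; past 1.95 it snaps to the end and is held. Takes about 3 N at the knob; elsewhere it stays where it is left.
- brace_knob (a point): Point on the axis of the orange knob, 85 mm above the bench: a vertical round grip 14 mm in diameter, from z = 46 to 95 mm, at the free end of the brace, 112 mm from the hinge axis. The brace is a round steel bar 10 mm thick, axis 46 mm above the bench.
- brace_hinge (a point): Point on the brace's vertical hinge axis, at bar height, 46 mm above the bench. It stands at dock x = -46, y = 60 mm; the post is 22 mm thick and, with the dark detent bracket on top (reaching 35 mm from the axis, outward to the front), 96 mm high.
- beaker: Loose 50 ml glass beaker, 46 mm across and 58 mm high, bystander. Origin: centre of the underside.
- orange_cup: Loose specimen cup with an orange cap, 38 mm across and 58 mm high, bystander. Origin: centre of the underside.
- yellow_cup: Loose specimen cup with a yellow cap, 38 mm across and 58 mm high, bystander. Origin: centre of the underside.
- amber_bottle: Loose amber bottle with a black cap, 46 mm across and 104 mm high, bystander. Origin: centre of the underside.
Things that resemble listed ones, but are neither listed nor needed, are in the scene too. What is shaped like the jar but green or purple is not meant.

How it is judged:
By the outcome, as a careful person would: the job done as asked, in the order asked, and still so for the second after the job is handed in, with the robot touching nothing.
It also fails if it takes over 72 s, if anything falls off the work surface, if the arm or the gripper's body presses on something with over 40 N, if the wrist force passes 120 N, or if a joint passes its speed limit or range.

### The arm

A 6-joint arm with a two-finger parallel gripper is mounted at the origin on the work surface; the furniture and walls round the work are solid. World frame = base frame: x ahead of the robot, y to its left, z up, the work surface at z = 0. Lengths are in m, angles in rad, forces in N, time in s.
With the tool pointing down it reaches from about 0.3 to 0.875 m from the base axis. Payload 6.4 kg.
Tool frame: the origin (TCP) lies midway between the tips of the shut fingers; the grasp point (between the pads) lies 19 mm behind it; z points along the fingers, y is the line along which they close (so a half turn about z gives the same grasp; the last joint's range is limited). The gripper opens to 85 mm and grips with 20 to 120 N. Pads are 22 mm wide; open, the fingers measure 114 mm over their backs; the gripper's body (76 mm by 85 mm) begins 54 mm behind the grasp point. The pads swing forward as they close: fully open they stand 13 mm farther back than shut.
Start: joints at [-1.49, 0.181, 1.607, -0, 1.354, -0.206], TCP at [0.163, -0.552, 0.231] pointing down, gripper open.
Joint ranges: [-2.99, 2.99], [-0.89, 2.07], [0.3, 2.58], [-1.14, 4.28], [0, 2.63], [-3.12, 3.12]. Speed limits (rad/s): [2.57, 2.57, 3.01, 3.14, 3.14, 3.14].

### API

Orientations are given as a unit quaternion [w, x, y, z].
In Python, from bench import * gives the robot as it stands.
- The arm moves only by the tool play_rows, never from a script. Its argument "plan" is a list of rows, each a list of 3 entries, a list of its own where there are three numbers: the finger opening in mm, from 0 to 85.4, then the shift along the tool's x, y, z normalised to -1 to 1, where 1 is 40 cm, then the turn about the tool's z normalised to -1 to 1, where 1 is pi rad. A call has 1 to 10 rows; each row is the pose to reach, as a shift and turn from the pose commanded when the call began, along the tool's axes at that moment, turning the shorter way round; what a row does not reach only later rows make up. A row lasts 1/10 s, in which the tool goes at most 50 mm and 8.59 degrees, less where a joint would pass 70% of its speed; a pose out of reach is approached as far as the arm can. A call with a number of a shift or a turn outside -1 to 1 is refused whole. A call with a gripper value outside its range is refused whole. The fingers move at their own pace and stop on an object; the grip force is fixed at half the most. Time passes only in rows, so rows that repeat a pose let the fingers close. It gives the time, the measured TCP pose, the force, the opening and the grip force at its end, in the units of the state.
- get_obs(): the state, without advancing time (a new reading comes with each control period).
- camera(name): name is "scene" or "top" or "wrist"; returns a dict with "image" (480x640x3 uint8, red, green, blue), "range_z" (480x640 float32, m along the optical axis (not along the pixel's ray), 0 where there is no reading), "intrinsics" (3x3 intrinsics, pixels), "k1" (the pictures are not rectified: a ray, as slopes to the right and down, at radius r is drawn at 1 + k1 r^2 times it, then the intrinsics apply), "rvec" (rotation vector, rad) and "tvec" (3), from world to camera coordinates, as OpenCV has them; the wrist camera has in their place "T_tool_cam" (4x4, takes a point from camera to tool coordinates, whose origin is the TCP and whose axes are the flange's). Camera axes: x right, y down, z forward; pixel columns grow to the right and rows downward; lengths in m; the calibration is good to about 2 mm. A picture is of the moment at which its call begins: read the wrist's pose just before it.
- hand_in(): hands the job in; it is judged then, once.
Trained networks look in a picture, given as the dict that the camera call returned (one of the last four; its "shot" number tells which), for a name from the list of things; names that differ only in an ending like _2 or _b are one class to them, and where a whole thing is asked for, a point or a joint stands for the part that bears it (a point fixed in the world has none). Each returns a list of dicts, best first, with "conf" (0 to 1); they miss things now and then, are a little off and sometimes report something else, mostly with a low value. They report only what shows in the picture. A call takes as long as a camera call. They do not tell look-alikes from the thing itself.
- search_frame(picture, label): "rect" ([centre column, centre row, width, height] in pixels, round what is visible of it).
- masks_of(picture, label): "mask" (480x640 bool, what is visible of it) and "rect" ([centre column, centre row, width, height] in pixels, round what is visible of it).
The state is a dict: "time_s": time; "q": joint angles; "dq": joint speeds; "joint_efforts": joint torques, N m; "eef_pos": TCP position; "eef_rot": TCP orientation; "wrist_force": force on the tool from outside, world axes, zero at the start; "torque": the same for the moment, N m; "opening": opening from 0.0 (shut) to 1.0 (fully open); "grasp_force": force on a finger pad.
Only numpy, scipy, OpenCV 4.12 (cv2) and the standard library are available. Lean on these libraries where they do the work, as an engineer would, in place of code of your own. Each camera call takes 0.05 s, during which the arm holds its last target. There are 200 camera calls.

## Working session

There is one attempt and no reset: what is moved stays moved. The work goes in short steps, Python scripts to look and compute and a tool call to move; the robot and the scene stay as the last step left them, time stands still between calls to the robot, and variables do not carry over. Pictures are saved under pics/ and viewed, at most 10 in all, crops included, and the job is handed in when it is done.

Besides the shell and the picture viewer there is one more tool, called after "Emit:" as name([rows], argument=value, ...), one row to a line, values as JSON. play_rows: Moves the arm, as the interface text tells. Its arguments: {"type":"object","properties":{"plan":{"type":"array","items":{"type":"array"}}},"required":["plan"]}

```bash
mkdir -p pics; ls; cat > h.py <<'E'
from bench import *
import numpy as np, cv2
def ray_pts(p, mask_or_uv, T=None):
    K=np.array(p["intrinsics"]);k1=p["k1"]
    if getattr(mask_or_uv,'dtype',None)==bool: v,u=np.nonzero(mask_or_uv)
    else: u,v=np.array(mask_or_uv).T
    z=p["range_z"][v,u]; ok=z>0; u,v,z=u[ok],v[ok],z[ok]
    n=cv2.undistortPoints(np.stack([u,v],1).astype(float).reshape(-1,1,2),K,np.array([k1,0,0,0,0.])).reshape(-1,2)
    c=np.c_[n*z[:,None],z]
    if T is not None: return c@T[:3,:3].T+T[:3,3]
    R=cv2.Rodrigues(np.array(p["rvec"]))[0]
    return (c-np.array(p["tvec"]).ravel())@R
def save(p,n): cv2.imwrite(f"pics/{n}.png",p["image"][:,:,::-1])
E
python3 - <<'E'
from h import *
for n in ["scene","top"]:
    p=camera(n); save(p,n+"0")
    for l in ["jar","dock","brace","brace_knob","beaker","orange_cup","yellow_cup","amber_bottle"]:
        for d in masks_of(p,l)[:3]:
            P=ray_pts(p,d["mask"])
            if len(P)==0: continue
            print(n,l,round(d["conf"],2),np.round(d["rect"]),len(P),np.round(np.median(P,0),3),np.round(np.percentile(P,2,0),3),np.round(np.percentile(P,98,0),3))
E
```

```text
pics
scene jar 0.78 [263. 266.  32.  51.] 1239 [0.304 0.103 0.058] [0.289 0.084 0.004] [0.349 0.144 0.095]
scene jar 0.61 [266. 238.  19.  13.] 183 [0.42  0.177 0.035] [0.401 0.173 0.013] [0.444 0.196 0.054]
scene dock 0.84 [313. 228.  59.  66.] 1588 [0.501 0.109 0.009] [ 0.432  0.041 -0.   ] [0.563 0.162 0.088]
scene brace 0.58 [310. 211.  26.  12.] 140 [0.541 0.13  0.054] [0.531 0.112 0.04 ] [0.563 0.178 0.068]
scene brace_knob 0.49 [313. 213.  24.  12.] 206 [0.546 0.131 0.052] [ 0.532  0.112 -0.001] [0.658 0.205 0.069]
scene beaker 0.69 [381. 286.  22.  36.] 644 [ 0.391 -0.13   0.038] [ 0.38  -0.149  0.002] [ 0.425 -0.108  0.058]
scene orange_cup 0.6 [360. 200.  17.  21.] 233 [0.674 0.07  0.047] [0.666 0.056 0.007] [0.699 0.086 0.06 ]
scene yellow_cup 0.7 [316. 263.  17.  26.] 389 [0.381 0.026 0.046] [0.372 0.014 0.003] [0.404 0.046 0.06 ]
top jar 0.88 [253. 235.  30.  27.] 584 [0.425 0.202 0.078] [0.398 0.176 0.018] [0.457 0.236 0.094]
top jar 0.88 [215. 162.  34.  32.] 654 [0.627 0.305 0.077] [ 0.603  0.281 -0.001] [0.663 0.341 0.094]
top jar 0.88 [217. 340.  32.  32.] 674 [0.159 0.294 0.078] [0.127 0.268 0.011] [0.189 0.329 0.095]
top dock 0.56 [279. 206.  83.  65.] 1888 [0.492 0.114 0.005] [ 0.433  0.045 -0.002] [0.577 0.232 0.089]
top brace 0.49 [259. 186.  54.  28.] 185 [0.567 0.199 0.052] [0.531 0.117 0.042] [0.586 0.243 0.096]
top brace_knob 0.63 [260. 184.  47.  22.] 54 [0.578 0.233 0.065] [0.531 0.129 0.046] [0.585 0.241 0.098]
top beaker 0.76 [378. 244.  18.  18.] 271 [ 0.405 -0.13   0.004] [ 0.379 -0.147 -0.004] [ 0.425 -0.105  0.059]
top orange_cup 0.45 [302. 142.  12.  14.] 204 [0.679 0.074 0.055] [ 0.665  0.058 -0.003] [0.711 0.093 0.06 ]
top yellow_cup 0.68 [315. 250.  17.  15.] 188 [0.386 0.032 0.056] [ 0.371  0.013 -0.004] [0.405 0.05  0.06 ]
```

```bash
python3 - <<'E'
import cv2
a=cv2.imread("pics/scene0.png")[140:360,180:460]; b=cv2.imread("pics/top0.png")[90:380,180:430]
cv2.imwrite("pics/s1.png",cv2.resize(a,None,fx=2.8,fy=2.7)); cv2.imwrite("pics/t1.png",cv2.resize(b,None,fx=2,fy=2,interpolation=cv2.INTER_CUBIC))
E
```

```text
(no output)
```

View pics/s1.png

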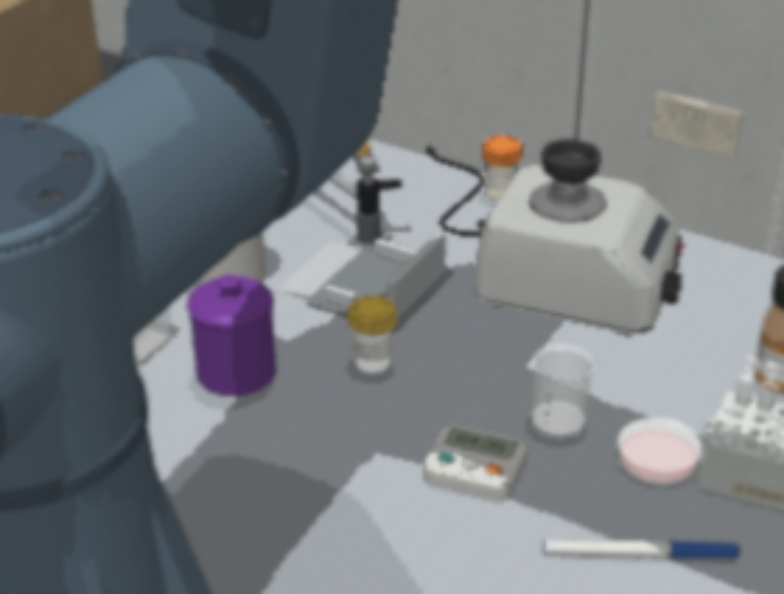

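View pics/t1.png

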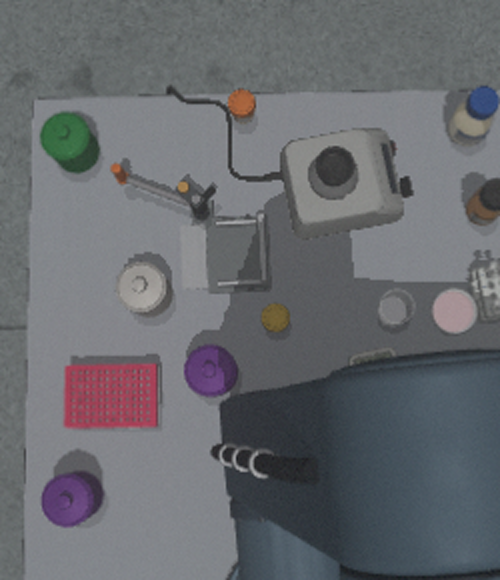

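The steel jar is the grey one at about crop (142,286), world (0.425, 0.20). The dock opens toward +y at (237,253). The brace runs from its hinge at (200,205) to the knob at (118,172), and the green and purple jars are look-alikes. Next I'll work out a move to put the wrist camera above it.

```bash
cat >> h.py <<'E'
from scipy.spatial.transform import Rotation as Ro
def toolR(o=None):
    o=o or get_obs(); w,x,y,z=o["eef_rot"]; return Ro.from_quat([x,y,z,w]).as_matrix()
def go(target, yaxis=None, base=None, R=None):
    """shift entries & turn for world TCP target, yaxis: wanted world heading (rad) of tool y"""
    o=get_obs(); R=toolR(o) if R is None else R; b=np.array(o["eef_pos"]) if base is None else base
    s=R.T@(np.array(target)-b)/0.4
    t=0
    if yaxis is not None:
        d=R.T@np.array([np.cos(yaxis),np.sin(yaxis),0]); t=np.arctan2(-d[0],d[1])
        t=(t+np.pi/2)%np.pi-np.pi/2
    return np.round(s,4),np.round(t/np.pi,4)
def wrist():
    o=get_obs(); p=camera("wrist"); T=np.eye(4);T[:3,:3]=toolR(o);T[:3,3]=o["eef_pos"]
    return p,T@np.array(p["T_tool_cam"])
E
python3 - <<'E'
from h import *
o=get_obs(); print(o["eef_pos"],np.round(toolR(o),3)); 
for t in ([0.35,-0.3,0.42],[0.46,0.17,0.42]): print(go(t,0.0))
print(np.round(camera("wrist")["T_tool_cam"],3))
E
```

```text
[ 0.16268302 -0.5515357   0.2313183 ] [[ 0.959  0.283  0.   ]
 [ 0.283 -0.959 -0.   ]
 [ 0.     0.    -1.   ]]
(array([ 0.627 , -0.4707, -0.4717]), np.float64(-0.4087))
(array([ 1.2232, -1.5199, -0.4717]), np.float64(-0.4087))
[[-0.    -0.959 -0.284  0.072]
 [ 1.     0.    -0.001 -0.001]
 [ 0.001 -0.284  0.959 -0.144]
 [ 0.     0.     0.     1.   ]]
```

Emit:
play_rows([
  [85,[0.627,-0.471,-0.472],-0.409],
  [85,[0.627,-0.471,-0.472],-0.409],
  [85,[0.627,-0.471,-0.472],-0.409],
  [85,[0.627,-0.471,-0.472],-0.409],
  [85,[0.627,-0.471,-0.472],-0.409],
  [85,[0.627,-0.471,-0.472],-0.409],
  [85,[0.627,-0.471,-0.472],-0.409],
  [85,[0.627,-0.471,-0.472],-0.409],
  [85,[0.627,-0.471,-0.472],-0.409],
  [85,[0.627,-0.471,-0.472],-0.409],
])

```text
time_s: 1.95
eef_pos: [0.3504, -0.2994, 0.4207]
eef_rot: [0.001, 0.706, 0.708, -0.0]
wrist_force: [-1.1, -0.6, 0.2]
opening: 0.995
grasp_force: 0.0
```

```bash
python3 - <<'E'
from h import *
o=get_obs(); print(o["time_s"],o["eef_pos"],np.round(toolR(o),3),np.round(o["q"],3)); print(go([0.47,0.15,0.42],0.0))
E
```

```text
1.95 [ 0.35038065 -0.29937026  0.42070233] [[-0.003  1.     0.001]
 [ 1.     0.003 -0.001]
 [-0.001  0.001 -1.   ]] [-0.965 -0.175  1.592 -0.     1.724 -0.969]
(array([1.1225e+00, 3.0250e-01, 7.0000e-04]), np.float64(0.001))
```

Emit:
play_rows([
  [85,[1,0.3,0],0],
  [85,[1,0.3,0],0],
  [85,[1,0.3,0],0],
  [85,[1,0.3,0],0],
  [85,[1,0.3,0],0],
  [85,[1,0.3,0],0],
  [85,[1,0.3,0],0],
  [85,[1,0.3,0],0],
  [85,[1,0.3,0],0],
  [85,[1,0.3,0],0],
])

```text
time_s: 2.95
eef_pos: [0.4696, 0.1021, 0.4193]
eef_rot: [-0.001, 0.706, 0.708, -0.0]
wrist_force: [0.7, -0.1, 0.1]
opening: 0.994
grasp_force: 0.0
```

Emit:
play_rows([
  [85,[0.2,0,0],0],
  [85,[0.2,0,0],0],
  [85,[0.2,0,0],0],
  [85,[0.2,0,0],0],
])

```text
time_s: 3.35
eef_pos: [0.4695, 0.1792, 0.4197]
eef_rot: [0.0, 0.707, 0.707, -0.001]
wrist_force: [0.2, -1.0, -0.1]
opening: 0.996
grasp_force: 0.0
```

```bash
python3 - <<'E'
from h import *
p,T=wrist(); save(p,"w1"); print(get_obs()["eef_pos"],get_obs()["time_s"])
np.savez("w1.npz",T=T,**{k:p[k] for k in("image","range_z","intrinsics","k1")})
for l in ["jar","dock","brace","brace_knob","yellow_cup"]:
    for d in masks_of(p,l)[:3]:
        P=ray_pts(p,d["mask"],T)
        if len(P): print(l,round(d["conf"],2),np.round(d["rect"]),len(P),np.round(np.median(P,0),3),np.round(np.percentile(P,2,0),3),np.round(np.percentile(P,98,0),3))
E
```

```text
[0.4696077  0.17883778 0.41982217] 3.4
jar 0.81 [459.  79.  64.  56.] 3012 [0.629 0.31  0.08 ] [0.605 0.282 0.012] [0.665 0.342 0.096]
jar 0.68 [298. 163.  55.  49.] 2103 [0.433 0.21  0.081] [0.402 0.179 0.075] [0.461 0.238 0.096]
jar 0.66 [223. 226.  52.  58.] 2309 [0.329 0.126 0.08 ] [0.294 0.091 0.011] [0.353 0.151 0.096]
dock 0.56 [364. 203. 123. 136.] 6670 [0.498 0.117 0.006] [0.438 0.051 0.001] [0.58  0.237 0.096]
brace 0.87 [399. 182.  54. 101.] 951 [0.568 0.196 0.052] [0.535 0.116 0.001] [0.592 0.245 0.097]
brace_knob 0.66 [401. 182.  53.  98.] 839 [0.568 0.197 0.052] [0.535 0.118 0.046] [0.588 0.245 0.097]
yellow_cup 0.59 [276. 278.  27.  32.] 638 [0.393 0.041 0.057] [0.376 0.021 0.007] [0.408 0.053 0.06 ]
```

View pics/w1.png

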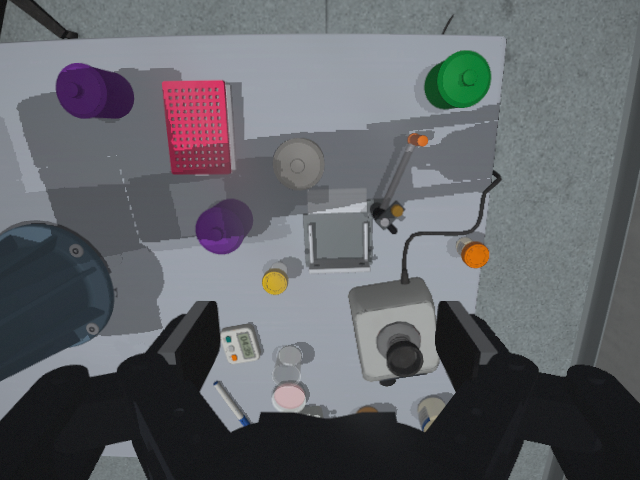

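The wrist view shows the jar at (298,163), the dock at (338,240) with its bevel facing up the image (+y), the brace hinge at (380,213) and the knob at (420,141). I'll fit the dock pose from the depth readings.

```bash
python3 - <<'E'
from h import *
d=np.load("w1.npz");p={k:d[k] for k in d.files};p["k1"]=float(p["k1"]);T=d["T"]
def reg(c0,c1,r0,r1):
    m=np.zeros((480,640),bool);m[r0:r1,c0:c1]=True;return ray_pts(p,m,T)
P=reg(295,378,185,280)
def rect(Q): return cv2.minAreaRect(Q[:,:2].astype(np.float32)*1000)
b=P[(P[:,2]>.042)&(P[:,2]<.051)&(P[:,1]<.11)]
r=P[(P[:,2]>.016)&(P[:,2]<.023)]
k=P[(P[:,2]>.0035)&(P[:,2]<.0065)]
for n,Q in(("stop",b),("rails",r),("deck",k)): print(n,len(Q),rect(Q),np.round(np.median(Q,0),4))
for s in(r[r[:,0]<.495],r[r[:,0]>.495]):
    l=cv2.fitLine(s[:,:2].astype(np.float32),cv2.DIST_HUBER,0,.01,.01).ravel();print("rail",np.round(l,4),len(s),np.round([s.min(0),s.max(0)],3))
l=cv2.fitLine(b[:,:2].astype(np.float32),cv2.DIST_HUBER,0,.01,.01).ravel();print("stop",np.round(l,4),np.round([b.min(0),b.max(0)],3))
K=reg(405,435,125,155);K=K[K[:,2]>.085];print("knob",np.median(K,0),rect(K),len(K))
B=reg(370,425,140,230);B=B[(B[:,2]>.044)&(B[:,2]<.056)];l=cv2.fitLine(B[:,:2].astype(np.float32),cv2.DIST_HUBER,0,.01,.01).ravel();print("bar",np.round(l,4))
H=reg(365,410,195,240);H=H[(H[:,2]>.085)];print("bracket",rect(H),np.round([H.min(0),H.max(0)],3))
J=reg(270,328,135,192);
for z0,z1 in((.07,.085),(.088,.1)):
    q=J[(J[:,2]>z0)&(J[:,2]<z1)];print("jar",cv2.minEnclosingCircle(q[:,:2].astype(np.float32)*1000),len(q),np.max(q[:,2]))
R=reg(160,240,75,178);print("rack",np.percentile(R[R[:,2]>.01],[1,99],axis=0))
E
```

```text
stop 364 ((487.032958984375, 51.474639892578125), (90.80794525146484, 8.542235374450684), 2.1324961185455322) [0.4863 0.0526 0.0473]
rails 397 ((492.1824035644531, 99.45797729492188), (104.28473663330078, 90.19253540039062), 2.037503242492676) [0.4932 0.0797 0.0203]
deck 2778 ((489.0332946777344, 100.39984130859375), (114.26017761230469, 131.6492462158203), 2.2339298725128174) [0.4857 0.1062 0.0054]
rail [ 0.1449 -0.9894  0.4451  0.0756] 200 [[0.44  0.054 0.016]
 [0.495 0.114 0.023]]
rail [0.1015 0.9948 0.5264 0.0849] 197 [[0.496 0.055 0.016]
 [0.543 0.146 0.023]]
stop [0.9997 0.0246 0.4917 0.0528] [[0.442 0.046 0.042]
 [0.532 0.057 0.05 ]]
knob [0.58357376 0.23933423 0.09569281] ((584.4461059570312, 238.93167114257812), (13.208740234375, 13.170522689819336), 88.98833465576172) 122
bar [0.3809 0.9246 0.564  0.1889]
bracket ((551.2109375, 144.02969360351562), (39.73053741455078, 17.6236572265625), 45.28788375854492) [[0.532 0.124 0.085]
 [0.571 0.162 0.099]]
jar ((431.49871826171875, 208.4806365966797), 33.37142562866211) 1946 0.08451308672584851
jar ((431.78973388671875, 208.65542602539062), 8.419299125671387) 151 0.09869426594930097
rack [[0.25076719 0.19363468 0.01417115]
 [0.33357225 0.3141585  0.04467829]]
```

```bash
cat >> h.py <<'E'
O=np.array([.4857,.0868]); DX=np.array([.0366,-.9993]); DY=np.array([.9993,.0366])
def W(x,y,z): return [*(O+x/1000*DX+y/1000*DY),z/1000]
def D(P): d=(np.array(P)[:2]-O)*1000; return np.round([d@DX,d@DY],1)
E
python3 - <<'E'
from h import *
print(D([.4316,.2086])); print(go(W(-123.6,-105.6,150)),go(W(-123.6,-105.6,34)))
E
```

```text
[-123.7  -49.6]
(array([ 0.068 , -0.2352,  0.6753]), np.float64(0.0)) (array([ 0.0681, -0.2353,  0.9653]), np.float64(0.0))
```

Emit:
play_rows([
  [40,[0.068,-0.235,0.6],-0.512],
  [40,[0.068,-0.235,0.6],-0.512],
  [40,[0.068,-0.235,0.6],-0.512],
  [40,[0.068,-0.235,0.6],-0.512],
  [40,[0.068,-0.235,0.6],-0.512],
  [40,[0.068,-0.235,0.6],-0.512],
  [40,[0.068,-0.235,0.6],-0.512],
  [40,[0.068,-0.235,0.6],-0.512],
  [40,[0.068,-0.235,0.6],-0.512],
  [40,[0.068,-0.235,0.6],-0.512],
])

```text
time_s: 4.65
eef_pos: [0.3757, 0.2069, 0.1802]
eef_rot: [0.0, 0.032, 0.999, -0.0]
wrist_force: [-0.4, -0.3, 0.4]
opening: 0.465
grasp_force: 0.0
```

```bash
python3 - <<'E'
from h import *
o=get_obs();print(D(o["eef_pos"]),o["eef_pos"],np.round(toolR(o),3),o["opening"]); print(go(W(-123.6,-105.6,34),np.arctan2(DX[1],DX[0])))
p,T=wrist();save(p,"w2")
for d in masks_of(p,"jar")[:3]:
    P=ray_pts(p,d["mask"],T)
    if len(P):
        q=P[(P[:,2]>.07)&(P[:,2]<.085)]; 
        c,r=cv2.minEnclosingCircle(q[:,:2].astype(np.float32)*1000); print(d["conf"],D(np.array(c)/1000),r)
E
```

```text
[-124.1 -105.5] [0.37569135 0.20694023 0.18022046] [[-0.998  0.065  0.   ]
 [ 0.065  0.998 -0.   ]
 [-0.    -0.    -1.   ]] 0.4650713123590987
(array([ 1.000e-04, -1.200e-03,  3.656e-01]), np.float64(-0.0322))
0.86 [-123.6  -50.1] 33.94749069213867
0.7 [ -38.  -163.1] 34.01852035522461
0.68 [  69.  -488.5] 0.0
```

View pics/w2.png

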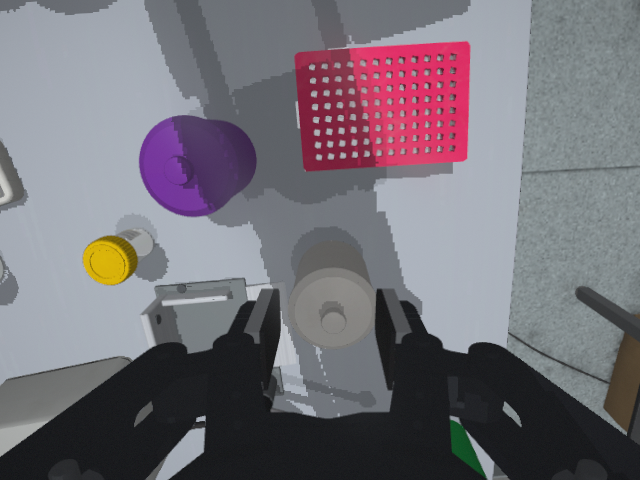

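The picture shows the jar at (333,305), centred between the finger lines, with the free floor behind it at (333,220) where the fingers will come down.

Emit:
play_rows([
  [40,[0,-0.001,0.1],-0.032],
  [40,[0,-0.001,0.2],-0.032],
  [40,[0,-0.001,0.3],-0.032],
  [40,[0,-0.001,0.365],-0.032],
  [40,[0,-0.001,0.365],-0.032],
  [40,[0,-0.001,0.365],-0.032],
])

```text
time_s: 5.35
eef_pos: [0.3756, 0.2068, 0.0345]
eef_rot: [-0.0, -0.014, 1.0, -0.0]
wrist_force: [-0.2, -0.0, -0.3]
opening: 0.471
grasp_force: 0.0
```

```bash
python3 - <<'E'
from h import *
o=get_obs();print(D(o["eef_pos"]),o["eef_pos"],np.round(toolR(o),3),o["wrist_force"]); print(go(W(-123.6,-36,34)))
E
```

```text
[-123.9 -105.6] [0.37562503 0.20680204 0.03445418] [[-1.    -0.028 -0.001]
 [-0.028  1.    -0.   ]
 [ 0.001 -0.    -1.   ]] [-0.24568313 -0.04097894 -0.28857836]
(array([-0.174 ,  0.0006,  0.001 ]), np.float64(0.0))
```

Emit:
play_rows([
  [40,[-0.012,0,0],0],
  [40,[-0.024,0,0],0],
  [40,[-0.036,0,0],0],
  [40,[-0.045,0,0],0],
  [40,[-0.053,0,0],0],
  [40,[-0.061,0,0],0],
  [40,[-0.069,0,0],0],
  [40,[-0.077,0,0],0],
  [40,[-0.085,0,0],0],
  [40,[-0.093,0,0],0],
])

```text
time_s: 6.35
eef_pos: [0.4128, 0.2081, 0.034]
eef_rot: [-0.0, -0.015, 1.0, 0.0]
wrist_force: [-0.7, -0.4, -0.4]
opening: 0.467
grasp_force: 1.2
```

Emit:
play_rows([
  [40,[-0.008,0,0],0],
  [40,[-0.017,0,0],0],
  [40,[-0.026,0,0],0],
  [40,[-0.035,0,0],0],
  [40,[-0.044,0,0],0],
  [40,[-0.053,0,0],0],
  [40,[-0.062,0,0],0],
  [40,[-0.07,0,0],0],
  [40,[-0.077,0,0],0],
  [40,[-0.081,0,0],0],
])

```text
time_s: 7.35
eef_pos: [0.4453, 0.2091, 0.0341]
eef_rot: [0.0, -0.015, 1.0, 0.0]
wrist_force: [-1.1, 0.3, -0.6]
opening: 0.471
grasp_force: 1.1
```

```bash
cat >> h.py <<'E'
def jars(p,T=None):
    for d in masks_of(p,"jar")[:4]:
        P=ray_pts(p,d["mask"],T); q=P[(P[:,2]>.07)&(P[:,2]<.09)]
        if len(q)>20:
            c,r=cv2.minEnclosingCircle(q[:,:2].astype(np.float32)*1000); print("jar",round(d["conf"],2),D(np.array(c)/1000),round(r,1),"ztop",np.round(np.percentile(P[:,2],99),4), np.median(p["image"][d["mask"]],0))
E
python3 - <<'E'
from h import *
o=get_obs();print(D(o["eef_pos"]),o["eef_pos"],o["wrist_force"])
jars(*wrist())
jars(camera("top"))
E
```

```text
[-123.7  -35.9] [0.44533276 0.20909225 0.03411985] [-1.07162368  0.27699468 -0.56670723]
jar 0.91 [-124.1  -26. ] 20.9 ztop 0.0832 [106. 105. 103.]
jar 0.89 [-218.9  157.6] 33.3 ztop 0.0951 [ 52. 101.  63.]
jar 0.81 [ -37.5 -165.6] 32.6 ztop 0.0969 [66. 50. 79.]
```

Emit:
play_rows([
  [40,[0.03,0,0],0],
  [40,[0.08,0,0],0],
  [40,[0.1,0,-0.1],0],
  [40,[0.1,0,-0.2],0],
  [40,[0.1,0,-0.325],0],
  [40,[0.1,0,-0.45],0],
  [40,[0.1,0,-0.5],0],
  [40,[0.1,0,-0.5],0],
])

```text
time_s: 8.35
eef_pos: [0.4067, 0.2085, 0.2382]
eef_rot: [0.004, -0.016, 1.0, 0.001]
wrist_force: [-0.6, -0.9, -1.2]
opening: 0.471
grasp_force: 0.0
```

```bash
python3 - <<'E'
from h import *
o=get_obs();print(D(o["eef_pos"]),o["eef_pos"],o["q"])
jars(*wrist())
print(go(W(-190,0,230),0.0366),go(W(-190,0,34),0.0366))
E
```

```text
[-124.5  -74.5] [0.4067341  0.20845003 0.23819373] [ 2.12927729e-01 -1.05209051e-01  1.88852154e+00 -3.07050020e-05
  1.34973641e+00 -1.38889238e+00]
jar 0.83 [-124.2   -1.9] 33.8 ztop 0.0963 [125. 124. 122.]
jar 0.82 [ -38.1 -163.1] 33.7 ztop 0.0966 [75. 53. 94.]
(array([-0.1911,  0.1662,  0.0095]), np.float64(0.4982)) (array([-0.1909,  0.1662,  0.4995]), np.float64(0.4982))
```

Emit:
play_rows([
  [40,[-0.191,0.166,0],0.498],
  [40,[-0.191,0.166,0],0.498],
  [40,[-0.191,0.166,0],0.498],
  [40,[-0.191,0.166,0],0.498],
  [40,[-0.191,0.166,0],0.498],
  [40,[-0.191,0.166,0],0.498],
  [40,[-0.191,0.166,0],0.498],
  [40,[-0.191,0.166,0],0.498],
  [40,[-0.191,0.166,0],0.498],
  [40,[-0.191,0.166,0],0.498],
])

```text
time_s: 9.45
eef_pos: [0.4777, 0.2761, 0.2311]
eef_rot: [-0.001, 0.673, 0.74, -0.002]
wrist_force: [-0.3, -0.6, -0.1]
opening: 0.468
grasp_force: 0.0
```

Emit:
play_rows([
  [40,[0,0,0],0.01],
  [40,[0,0,0],0.01],
  [40,[0,0,0],0.01],
])

```text
time_s: 9.75
eef_pos: [0.4784, 0.2763, 0.2323]
eef_rot: [-0.001, 0.681, 0.732, -0.001]
wrist_force: [0.4, -0.5, 0.4]
opening: 0.463
grasp_force: 0.0
```

```bash
python3 - <<'E'
from h import *
o=get_obs();print(D(o["eef_pos"]),o["eef_pos"],np.round(toolR(o),3))
p,T=wrist(); jars(p,T); save(p,"w3")
for l in ["brace_knob"]:
  for d in masks_of(p,l)[:1]:
    P=ray_pts(p,d["mask"],T);q=P[P[:,2]>.09];print(l,len(q),D(np.median(q,0)) if len(q) else 0)
b=np.zeros((480,640),bool);b[:]=True;P=ray_pts(p,b,T)
q=P[(P[:,2]>.043)&(P[:,2]<.051)&(np.abs(P[:,0]-.487)<.05)&(np.abs(P[:,1]-.052)<.012)];r=cv2.minAreaRect(q[:,:2].astype(np.float32)*1000);print("stop",r,D(np.array(r[0])/1000))
print(go(W(-185,0,34),0.0366))
E
```

```text
[-189.6   -0.4] [0.47837417 0.27627407 0.23227784] [[-0.071  0.997 -0.003]
 [ 0.997  0.071 -0.001]
 [-0.001 -0.003 -1.   ]]
jar 0.98 [-220.3  159.3] 34.4 ztop 0.0964 [21. 93. 43.]
jar 0.87 [-124.4   -1.4] 33.9 ztop 0.0963 [131. 130. 127.]
jar 0.67 [ -54.6 -171.1] 27.1 ztop 0.0814 [59. 31. 77.]
brace_knob 255 [-149.8  103.9]
stop ((483.2662048339844, 52.771907806396484), (85.27629089355469, 7.207136154174805), 1.9750570058822632) [33.9 -3.7]
(array([-0.0118, -0.0005,  0.4985]), np.float64(0.0109))
```

Emit:
play_rows([
  [40,[-0.008,0,0.1],0.011],
  [40,[-0.008,0,0.2],0.011],
  [40,[-0.008,0,0.3],0.011],
  [40,[-0.008,0,0.4],0.011],
  [40,[-0.008,0,0.48],0.011],
  [40,[-0.008,0,0.497],0.011],
  [40,[-0.008,0,0.497],0.011],
  [40,[-0.008,0,0.497],0.011],
])

```text
time_s: 10.7
eef_pos: [0.481, 0.2738, 0.037]
eef_rot: [0.001, 0.694, 0.72, 0.001]
wrist_force: [0.5, -0.3, 0.8]
opening: 0.468
grasp_force: 0.0
```

```bash
python3 - <<'E'
from h import *
o=get_obs();print(D(o["eef_pos"]),o["eef_pos"],np.round(toolR(o),3),o["wrist_force"])
print(go(W(-110,0,34)),go(W(-78,0,36)),go(W(-37,0,38)))
E
```

```text
[-187.1    2.1] [0.48095766 0.27384078 0.03698547] [[-0.036  0.999  0.003]
 [ 0.999  0.036  0.001]
 [ 0.001  0.003 -1.   ]] [ 0.48135674 -0.26434264  0.81654741]
(array([-0.1927, -0.0051,  0.0073]), np.float64(0.0)) (array([-0.2727, -0.005 ,  0.0023]), np.float64(0.0)) (array([-0.3752, -0.0049, -0.0028]), np.float64(0.0))
```

Emit:
play_rows([
  [40,[-0.012,-0.002,0.003],0],
  [40,[-0.024,-0.004,0.003],0],
  [40,[-0.034,-0.005,0.003],0],
  [40,[-0.042,-0.005,0.003],0],
  [40,[-0.05,-0.005,0.003],0],
  [40,[-0.058,-0.005,0.003],0],
  [40,[-0.066,-0.005,0.003],0],
  [40,[-0.074,-0.005,0.003],0],
  [40,[-0.082,-0.005,0.003],0],
  [40,[-0.09,-0.005,0.003],0],
])

```text
time_s: 11.7
eef_pos: [0.4791, 0.2375, 0.0344]
eef_rot: [0.0, 0.694, 0.72, 0.0]
wrist_force: [-0.4, 3.4, 1.9]
opening: 0.464
grasp_force: 1.6
```

Emit:
play_rows([
  [40,[-0.009,0,0],0],
  [40,[-0.018,0,0],0],
  [40,[-0.027,0,0],0],
  [40,[-0.036,0,0],0],
  [40,[-0.045,0,0],0],
  [40,[-0.054,0,0],0],
  [40,[-0.063,0,0],0],
  [40,[-0.072,0,0],0],
  [40,[-0.081,0,0],0],
  [40,[-0.09,0,0],0],
])

```text
time_s: 12.7
eef_pos: [0.4813, 0.2023, 0.0353]
eef_rot: [0.0, 0.695, 0.719, 0.002]
wrist_force: [-1.6, 10.3, 8.3]
opening: 0.468
grasp_force: 4.4
```

```bash
python3 - <<'E'
from h import *
o=get_obs();print(D(o["eef_pos"]),o["eef_pos"],o["wrist_force"])
p,T=wrist();save(p,"w4");jars(p,T)
print(go(W(-78,0,37)),go(W(-34,0,38)))
E
```

```text
[-115.5   -0.2] [0.48128033 0.20226225 0.03526468] [-1.59297745 10.28102747  8.25261356]
jar 0.87 [-106.6   -0.5] 21.3 ztop 0.0846 [103. 102. 100.]
(array([-0.0926,  0.0007, -0.0047]), np.float64(0.0)) (array([-0.2026,  0.0008, -0.0073]), np.float64(0.0))
```

View pics/w4.png

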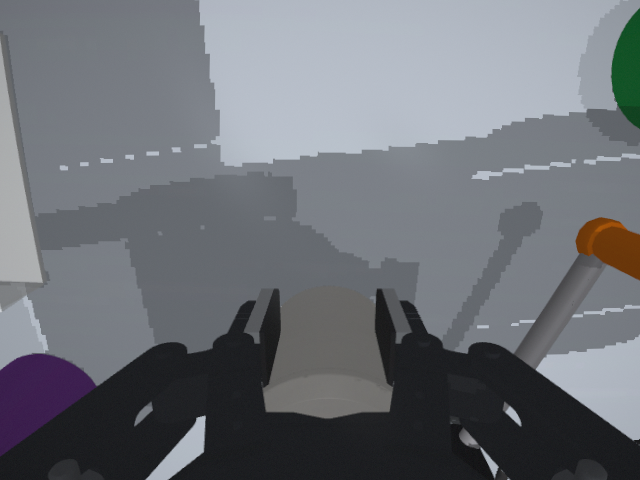

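The jar is seated in the cradle at (328,350), and the brace is clear to the right. The upward force is friction on the pads, so I'll let the tool rise slightly with the bevel.

Emit:
play_rows([
  [40,[0,0,-0.004],0],
  [40,[-0.008,0,-0.005],0],
  [40,[-0.016,0,-0.006],0],
  [40,[-0.024,0,-0.007],0],
  [40,[-0.032,0,-0.007],0],
  [40,[-0.04,0,-0.008],0],
])

```text
time_s: 13.4
eef_pos: [0.4804, 0.1846, 0.037]
eef_rot: [-0.0, 0.694, 0.72, -0.001]
wrist_force: [0.8, 1.8, 0.1]
opening: 0.469
grasp_force: 0.8
```

```bash
python3 - <<'E'
from h import *
o=get_obs();print(D(o["eef_pos"]),o["eef_pos"],o["wrist_force"])
p=camera("top");jars(p);p=camera("scene");jars(p)
E
```

```text
[-98.   -1.7] [0.48037712 0.18463418 0.0370152 ] [0.83274249 1.7668709  0.09059843]
jar 0.91 [-219.1  157.8] 33.2 ztop 0.0959 [ 53. 104.  64.]
jar 0.63 [-58.2  -4.2] 33.3 ztop 0.0991 [90. 89. 88.]
jar 0.85 [-68.3  -1. ] 42.4 ztop 0.1005 [109. 108. 104.]
jar 0.6 [ -24.4 -161.4] 28.8 ztop 0.083 [72. 42. 90.]
```

Emit:
play_rows([
  [40,[-0.008,0.001,-0.001],0],
  [40,[-0.016,0.002,-0.002],0],
  [40,[-0.024,0.003,-0.003],0],
  [40,[-0.032,0.003,-0.004],0],
  [40,[-0.04,0.003,-0.005],0],
  [40,[-0.048,0.003,-0.006],0],
  [40,[-0.056,0.003,-0.007],0],
  [40,[-0.064,0.003,-0.007],0],
  [40,[-0.072,0.003,-0.008],0],
  [40,[-0.08,0.003,-0.008],0],
])

```text
time_s: 14.6
eef_pos: [0.4831, 0.1532, 0.0406]
eef_rot: [0.0, 0.694, 0.72, 0.0]
wrist_force: [-0.0, 1.9, 0.4]
opening: 0.469
grasp_force: 0.8
```

```bash
python3 - <<'E'
from h import *
o=get_obs();print(D(o["eef_pos"]),o["eef_pos"],o["wrist_force"])
p=camera("top");jars(p);p=camera("scene");jars(p)
E
```

```text
[-66.4  -0.2] [0.48309555 0.15315627 0.04056745] [-0.042184    1.9380691   0.41272612]
jar 0.94 [-218.1  157.6] 33.4 ztop 0.095 [ 53. 104.  64.]
jar 0.76 [ -31.7 -166.9] 32.9 ztop 0.5057 [62. 48. 73.]
jar 0.62 [-17.2  -5.1] 30.4 ztop 0.0998 [122. 120. 117.]
jar 0.93 [ -20.8 -160.4] 29.8 ztop 0.3085 [71. 42. 90.]
jar 0.78 [-24.7  -7.2] 32.0 ztop 0.1014 [112. 111. 108.]
jar 0.63 [-223.5  150.6] 32.4 ztop 0.0837 [41. 95. 53.]
```

Emit:
play_rows([
  [40,[-0.009,0,-0.001],0],
  [40,[-0.018,0,-0.001],0],
  [40,[-0.027,0,-0.002],0],
  [40,[-0.036,0,-0.002],0],
  [40,[-0.045,0,-0.002],0],
  [40,[-0.053,0,-0.002],0],
  [40,[-0.06,0,-0.002],0],
  [40,[-0.066,0,-0.002],0],
  [40,[-0.071,0,-0.002],0],
  [40,[-0.075,0,-0.002],0],
])

```text
time_s: 15.8
eef_pos: [0.4841, 0.1233, 0.0413]
eef_rot: [-0.0, 0.694, 0.72, -0.0]
wrist_force: [0.0, 1.7, -0.1]
opening: 0.47
grasp_force: 0.9
```

Emit:
play_rows([
  [40,[-0.003,0,0],0],
  [40,[-0.006,0,0],0],
  [40,[-0.009,0,0],0],
  [40,[-0.009,0,0],0],
])

```text
time_s: 16.2
eef_pos: [0.4842, 0.12, 0.0413]
eef_rot: [-0.0, 0.695, 0.719, 0.0]
wrist_force: [-0.1, 3.0, 0.2]
opening: 0.467
grasp_force: 1.3
```

```bash
python3 - <<'E'
from h import *
o=get_obs();print(D(o["eef_pos"]),o["eef_pos"],o["wrist_force"])
p=camera("top");jars(p);p=camera("scene");jars(p)
E
```

```text
[-33.2  -0.3] [0.48415774 0.11996668 0.04126713] [-0.10572273  3.01949131  0.24991285]
jar 0.83 [-218.3  156.2] 32.0 ztop 0.0952 [ 53. 103.  64.]
jar 0.68 [20.2 -8. ] 26.9 ztop 0.0882 [134.  131.5 128. ]
jar 0.55 [  -8.2 -169.7] 12.7 ztop 0.0792 [55.5 46.  66. ]
jar 0.96 [ -28.2 -161.4] 31.4 ztop 0.0964 [68. 41. 84.]
jar 0.68 [-215.4  153.3] 31.4 ztop 0.0953 [42. 95. 53.]
jar 0.64 [ 7.6 -4.1] 34.1 ztop 0.1024 [128. 127. 122.]
```

Force is just starting to rise. I'll push in small steps until the jar is firmly against the stop.

Emit:
play_rows([
  [40,[-0.002,0,0],0],
  [40,[-0.005,0,0],0],
  [40,[-0.005,0,0],0],
])

```text
time_s: 16.7
eef_pos: [0.4842, 0.1194, 0.0414]
eef_rot: [-0.001, 0.695, 0.719, 0.001]
wrist_force: [-1.0, 10.5, 0.5]
opening: 0.465
grasp_force: 4.8
```

Emit:
play_rows([
  [40,[-0.003,0,0],0],
  [40,[-0.004,0,0],0],
  [40,[-0.004,0,0],0],
])

```text
time_s: 17.0
eef_pos: [0.4842, 0.1191, 0.0415]
eef_rot: [-0.002, 0.695, 0.719, 0.002]
wrist_force: [0.1, 15.6, 1.1]
opening: 0.47
grasp_force: 7.4
```

Emit:
play_rows([
  [40,[0.01,0,0],0],
  [40,[0.04,0,0],0],
  [40,[0.1,0,0],0],
  [40,[0.2,0,0],0],
  [40,[0.25,0,-0.1],0],
  [40,[0.25,0,-0.2],0],
  [40,[0.25,0,-0.325],0],
  [40,[0.25,0,-0.45],0],
  [40,[0.25,0,-0.55],0],
  [40,[0.25,0,-0.55],0],
])

```text
time_s: 18.0
eef_pos: [0.4843, 0.217, 0.2686]
eef_rot: [0.004, 0.694, 0.72, 0.005]
wrist_force: [0.0, -0.5, -0.0]
opening: 0.472
grasp_force: 0.0
```

```bash
python3 - <<'E'
from h import *
o=get_obs();print(o["eef_pos"],o["q"])
p,T=wrist();save(p,"w5");jars(p,T)
m=np.ones((480,640),bool);P=ray_pts(p,m,T)
q=P[(np.hypot(P[:,0]-.584,P[:,1]-.239)<.02)&(P[:,2]>.09)&(P[:,2]<.1)]
c,r=cv2.minEnclosingCircle(q[:,:2].astype(np.float32)*1000);print("knob",c,r,D(np.array(c)/1000),len(q))
k=D(np.array(c)/1000)-[-46,60];print(np.hypot(*k),np.degrees(np.arctan2(k[1],k[0])))
q=P[(np.hypot(P[:,0]-O[0],P[:,1]-O[1])<.06)&(P[:,2]>.094)]; print("lid knob",len(q),D(np.median(q,0)),np.percentile(q[:,2],95))
E
```

```text
[0.48431729 0.21700426 0.26859606] [ 1.97964237e-01  4.18766340e-02  1.68359965e+00 -9.11248151e-04
  1.40355014e+00  1.62643670e-01]
jar 0.89 [-220.1 -289.4] 14.2 ztop 0.0728 [55. 28. 71.]
jar 0.81 [ -38.7 -162.8] 34.0 ztop 0.096 [67. 34. 87.]
jar 0.79 [-219.5  159.5] 34.2 ztop 0.0965 [20. 99. 47.]
jar 0.7 [-2.3  0. ] 34.2 ztop 0.1012 [181. 180. 178.]
knob (584.8499755859375, 238.56871032714844) 7.04243803024292 [-148.   104.6] 217
111.32457051343158 156.38241031145915
lid knob 262 [-3.7  0.2] 0.1017413129806574
```

View pics/w5.png

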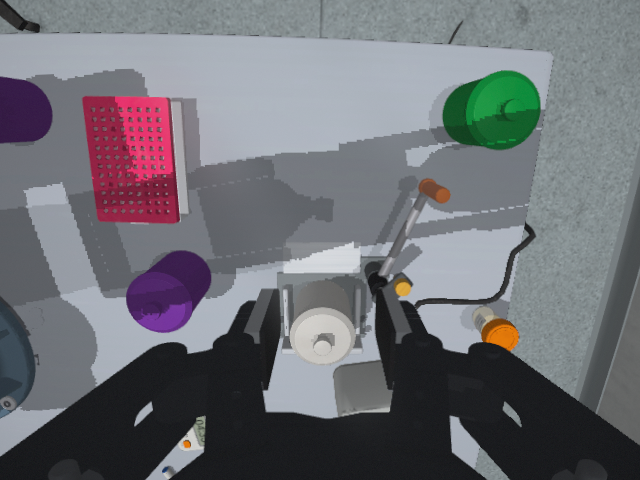

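The jar stands upright in the dock at (322,335) with its lid on, and the orange knob is at (433,189). Next I'll grip the knob and follow its arc.

```bash
python3 - <<'E'
from h import *
print(go([.5846,.2387,.14],0.0366),go([.5846,.2387,.064],0.0366))
E
```

```text
(array([0.0469, 0.2591, 0.3066]), np.float64(-0.0004)) (array([0.0469, 0.2586, 0.4966]), np.float64(-0.0004))
```

Emit:
play_rows([
  [40,[0.047,0.12,0.1],0],
  [40,[0.047,0.2,0.2],0],
  [40,[0.047,0.259,0.28],0],
  [40,[0.047,0.259,0.28],0],
  [40,[0.047,0.259,0.35],0],
  [40,[0.047,0.259,0.42],0],
  [40,[0.047,0.259,0.497],0],
  [40,[0.047,0.259,0.497],0],
  [40,[0.047,0.259,0.497],0],
])

```text
time_s: 19.0
eef_pos: [0.5827, 0.2385, 0.0624]
eef_rot: [-0.001, 0.694, 0.72, -0.001]
wrist_force: [-0.5, 0.2, 0.2]
opening: 0.466
grasp_force: 0.0
```

Emit:
play_rows([
  [12,[0,0,0],0],
  [12,[0,0,0],0],
  [12,[0,0,0],0],
  [12,[0,0,0],0],
  [12,[0,0,0],0],
  [12,[0,0,0],0],
])

```text
time_s: 19.6
eef_pos: [0.5852, 0.2391, 0.0648]
eef_rot: [0.001, 0.694, 0.72, 0.002]
wrist_force: [0.2, 0.6, 7.0]
opening: 0.152
grasp_force: 37.0
```

```bash
python3 - <<'E'
from h import *
o=get_obs();print(D(o["eef_pos"]),o["eef_pos"],np.round(toolR(o),3),o["wrist_force"],o["opening"],o["grasp_force"],o["time_s"],o["q"])
E
```

```text
[-148.5  105. ] [0.58520256 0.23905201 0.06481496] [[-0.035  0.999  0.004]
 [ 0.999  0.035  0.001]
 [ 0.001  0.004 -1.   ]] [0.24631426 0.60486989 6.97476652] 0.15167758771386314 37.01638877391815 19.6 [2.00306035e-01 4.88120452e-01 1.57058905e+00 1.24578194e-04
 1.07917946e+00 1.64840641e-01]
```

```bash
python3 - <<'E'
import numpy as np
R=111.5;f0=156.4;A=90.
k=lambda a:R*np.array([np.cos(np.radians(a)),np.sin(np.radians(a))])
def call(start,end,n):
    t0=0.8*(start-f0); c,s=np.cos(np.radians(t0)),np.sin(np.radians(t0))
    X=np.array([-c,-s]);Y=np.array([-s,c])
    for a in np.linspace(start,end,n+1)[1:]:
        d=k(a)-k(start); print(f"[12, [{d@X/400:.3f}, {d@Y/400:.3f}, 0], {-0.8*(a-start)/180:.3f}],",end=" ")
    print("\n")
call(f0,196.4,10);call(196.4,236.4,10);call(236.4,271.4,10)
E
```

```text
[12, [0.007, -0.018, 0], -0.018], [12, [0.013, -0.037, 0], -0.036], [12, [0.018, -0.056, 0], -0.053], [12, [0.021, -0.075, 0], -0.071], [12, [0.023, -0.094, 0], -0.089], [12, [0.023, -0.114, 0], -0.107], [12, [0.022, -0.133, 0], -0.124], [12, [0.020, -0.152, 0], -0.142], [12, [0.017, -0.171, 0], -0.160], [12, [0.012, -0.190, 0], -0.178], 

[12, [0.005, -0.019, 0], -0.018], [12, [0.008, -0.038, 0], -0.036], [12, [0.010, -0.057, 0], -0.053], [12, [0.010, -0.077, 0], -0.071], [12, [0.009, -0.096, 0], -0.089], [12, [0.007, -0.116, 0], -0.107], [12, [0.004, -0.135, 0], -0.124], [12, [-0.001, -0.154, 0], -0.142], [12, [-0.007, -0.172, 0], -0.160], [12, [-0.015, -0.190, 0], -0.178], 

[12, [0.002, -0.017, 0], -0.016], [12, [0.002, -0.034, 0], -0.031], [12, [0.002, -0.051, 0], -0.047], [12, [0.001, -0.068, 0], -0.062], [12, [-0.002, -0.085, 0], -0.078], [12, [-0.005, -0.101, 0], -0.093], [12, [-0.010, -0.118, 0], -0.109], [12, [-0.015, -0.134, 0], -0.124], [12, [-0.021, -0.150, 0], -0.140], [12, [-0.029, -0.165, 0], -0.156],
```

Emit:
play_rows([
  [12,[0.007,-0.018,0],-0.018],
  [12,[0.013,-0.037,0],-0.036],
  [12,[0.018,-0.056,0],-0.053],
  [12,[0.021,-0.075,0],-0.071],
  [12,[0.023,-0.094,0],-0.089],
  [12,[0.023,-0.114,0],-0.107],
  [12,[0.022,-0.133,0],-0.124],
  [12,[0.02,-0.152,0],-0.142],
  [12,[0.017,-0.171,0],-0.16],
  [12,[0.012,-0.19,0],-0.178],
])

```text
time_s: 20.6
eef_pos: [0.5093, 0.2422, 0.0648]
eef_rot: [0.002, 0.468, 0.884, 0.002]
wrist_force: [1.1, 3.6, 5.8]
opening: 0.15
grasp_force: 37.2
```

```bash
python3 - <<'E'
from h import *
o=get_obs();k=D(o["eef_pos"])-[-46,60];print(k,np.hypot(*k),np.degrees(np.arctan2(k[1],k[0])),o["eef_pos"],o["wrist_force"],o["opening"],o["grasp_force"],o["q"])
E
```

```text
[-108.4  -30.7] 112.66343683733423 -164.18733000294213 [0.50932915 0.24215303 0.06482129] [1.10591109 3.55332534 5.83640718] 0.14974245626800461 37.21470057964325 [ 2.32596060e-01  3.59294555e-01  1.75666153e+00  1.58058246e-03
  1.02008757e+00 -3.65645361e-01]
```

Tracking well: 195.8° at a radius of 112.7 mm, with low forces.

Emit:
play_rows([
  [12,[0.005,-0.019,0],-0.018],
  [12,[0.008,-0.038,0],-0.036],
  [12,[0.01,-0.057,0],-0.053],
  [12,[0.01,-0.077,0],-0.071],
  [12,[0.009,-0.096,0],-0.089],
  [12,[0.007,-0.116,0],-0.107],
  [12,[0.004,-0.135,0],-0.124],
  [12,[-0.001,-0.154,0],-0.142],
  [12,[-0.007,-0.172,0],-0.16],
  [12,[-0.015,-0.19,0],-0.178],
])

```text
time_s: 21.6
eef_pos: [0.4489, 0.1948, 0.0647]
eef_rot: [0.001, 0.206, 0.979, 0.002]
wrist_force: [-5.2, 7.5, 13.3]
opening: 0.149
grasp_force: 38.1
```

Emit:
play_rows([
  [12,[0.002,-0.017,0],-0.016],
  [12,[0.002,-0.034,0],-0.031],
  [12,[0.002,-0.051,0],-0.047],
  [12,[0.001,-0.068,0],-0.062],
  [12,[-0.002,-0.085,0],-0.078],
  [12,[-0.005,-0.101,0],-0.093],
  [12,[-0.01,-0.118,0],-0.109],
  [12,[-0.015,-0.134,0],-0.124],
  [12,[-0.021,-0.15,0],-0.14],
  [12,[-0.027,-0.162,0],-0.15],
])

```text
time_s: 22.6
eef_pos: [0.4317, 0.1297, 0.0644]
eef_rot: [0.0, -0.028, 1.0, 0.0]
wrist_force: [-7.5, 9.5, 17.0]
opening: 0.151
grasp_force: 38.5
```

```bash
python3 - <<'E'
from h import *
o=get_obs();k=D(o["eef_pos"])-[-46,60];print(k,np.hypot(*k),np.degrees(np.arctan2(k[1],k[0]))%360,o["eef_pos"],o["wrist_force"],o["opening"],o["grasp_force"],np.round(o["q"],3),np.round(toolR(o),2))
E
```

```text
[   1.1 -112.4] 112.40538243340485 270.560705920754 [0.43173313 0.12974437 0.0643851 ] [-7.48566583  9.46150823 17.03769063] 0.15095149965718613 38.50813865661621 [ 2.700e-02  1.410e-01  2.038e+00  1.000e-03  9.630e-01 -1.601e+00] [[-1.   -0.06  0.  ]
 [-0.06  1.    0.  ]
 [-0.    0.   -1.  ]]
```

Emit:
play_rows([
  [30,[0,0,0],0],
  [30,[0,0,0],0],
  [30,[0,0,0],0],
  [30,[0,0,0],0],
  [30,[0,0,-0.1],0],
  [30,[0,0,-0.2],0],
  [30,[0,0,-0.3],0],
  [30,[0,0,-0.4],0],
  [30,[0,0,-0.5],0],
  [30,[0,0,-0.5],0],
])

```text
time_s: 23.6
eef_pos: [0.4348, 0.1298, 0.2685]
eef_rot: [0.005, -0.027, 1.0, -0.0]
wrist_force: [0.6, 0.6, -0.3]
opening: 0.354
grasp_force: 0.0
```

Emit:
play_rows([
  [30,[0,0.1,-0.1],0],
  [30,[0,0.2,-0.1],0],
  [30,[0,0.3,-0.1],0],
  [30,[0,0.3,-0.1],0],
])

```text
time_s: 24.0
eef_pos: [0.4241, 0.2531, 0.302]
eef_rot: [-0.0, -0.029, 1.0, 0.001]
wrist_force: [0.3, -0.8, -0.4]
opening: 0.353
grasp_force: 0.0
```

```bash
python3 - <<'E'
from h import *
o=get_obs();print(D(o["eef_pos"]),o["eef_pos"],o["wrist_force"],o["opening"])
p,T=wrist();jars(p,T)
m=np.ones((480,640),bool);P=ray_pts(p,m,T)
a=W(-46,-52,0);q=P[(np.hypot(P[:,0]-a[0],P[:,1]-a[1])<.03)&(P[:,2]>.085)&(P[:,2]<.1)]
if len(q): k=D(np.median(q,0));print("knob",k,len(q));k=k-[-46,60];print(np.degrees(np.arctan2(k[1],k[0]))%360)
t=camera("top");jars(t);s=camera("scene")
for l in["beaker","orange_cup","yellow_cup","amber_bottle"]:
  for d in masks_of(s,l)[:1]: print(l,np.round(d["rect"]),np.round(np.median(ray_pts(s,d["mask"]),0),3))
cv2.imwrite("pics/f.png",np.hstack([cv2.resize(p["image"],(400,300)),cv2.resize(s["image"][150:330,180:420],(400,300))])[:,:,::-1])
E
```

```text
[-168.4  -55.5] [0.42411889 0.25310654 0.3019836 ] [ 0.29798685 -0.8121231  -0.37594447] 0.35285481293945725
jar 0.74 [-217.7  159.2] 33.3 ztop 0.0968 [30. 86. 45.]
jar 0.72 [-2.1 -0.4] 34.4 ztop 0.1012 [180. 178. 175.]
jar 0.6 [ -38.2 -162.6] 33.8 ztop 0.0965 [ 98.  65. 123.]
knob [-47.7 -53.6] 182
269.14264476061896
jar 0.82 [-1.9 -2.2] 33.9 ztop 0.1004 [151. 149. 145.]
jar 0.69 [ -37.5 -165.4] 33.5 ztop 0.0955 [ 85.  59. 103.]
jar 0.67 [-218.5  157.7] 33.7 ztop 0.0952 [43. 74. 50.]
orange_cup [360. 202.  16.  28.] [0.675 0.07  0.046]
yellow_cup [317. 264.  12.  28.] [0.38  0.025 0.046]
amber_bottle [464. 264.  28.  48.] [ 0.526 -0.262  0.067]
```

View pics/f.png

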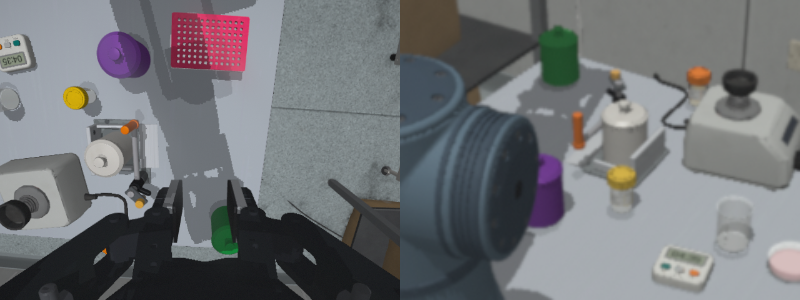

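The final views show the jar upright at home with its lid on, the brace across its front at the end angle, and the bystanders where they were. The knob and jar readings share the same 2 mm offset, which fits a calibration error, so the jar is home.

```bash
python3 -c "
from bench import *
print(hand_in())"
```

```text
the job is handed in; nothing more can be done
None
```

I handed the job in at about 24 s: by the final camera checks the jar is home against the back stop with its lid on, the brace is at its end position across the front, and I saw none of the bystanders moved; no verdict was returned.

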